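# Fit the last topping tin into the crowded caddy

### The arm

A 7-joint arm with a two-finger parallel gripper is mounted at the origin on the work surface. World frame = base frame: x ahead of the robot, y to its left, z up, the work surface at z = 0. Lengths are in m, angles in rad, forces in N, time in s.
With the tool pointing down it reaches from about 0.4 to 0.875 m from the base axis. Payload 19.3 kg.
Tool frame: the origin (TCP) lies at the very end of the fingers, on their centre line; the grasp point (between the pads) lies 19 mm behind it; z points along the fingers, y is the line along which they close (so a half turn about z gives the same grasp; the last joint's range is limited). The gripper opens to 85 mm and grips with 20 to 120 N. Pads are 22 mm wide; open, the fingers measure 114 mm over their backs; the gripper's body (76 mm by 85 mm) begins 54 mm behind the grasp point. The pads swing forward as they close: fully open they stand 13 mm farther back than shut.
Start: joints at [1.196, 0.521, -0.036, 1.599, 0.021, 1.021, -0.113], TCP at [0.188, -0.596, 0.231] pointing down, gripper open.
Joint ranges: [-2.91, 2.91], [-0.3, 2.13], [-1.5, 1.42], [0.17, 2.43], [-1.26, 4.41], [0.16, 1.93], [-2.52, 2.52]. Speed limits (rad/s): [1.89, 1.89, 2.39, 2.39, 3.01, 3.01, 3.01].

### API

Orientations are given as [roll, pitch, yaw] about the fixed x, y, z axes, in that order (R = Rz(yaw) Ry(pitch) Rx(roll)).
In Python, from workcell import monitor, optics, job_done gives the robot as it stands.
- The arm moves only by the shell command python3 -m handwheel 'ROWS' [FORCE]. ROWS is JSON, a list of rows, each an object of numbers: "dx", "dy", "dz": the shift along the tool's x, y, z in cm; "wx", "wy", "wz": the turn, a rotation vector about the tool's x, y, z in rad; "claw": the opening in per cent of the stroke, from 0 (shut) to 100 (fully open). A call has 1 to 8 rows; each row shifts and turns the commanded pose from where the row before left it, along the tool's axes as they then stand; what a row does not reach is not made up. A row lasts 1/8 s, in which the tool goes at most 62.5 mm and 10.7 degrees, less where a joint would pass 70% of its speed; a pose out of reach is approached as far as the arm can. A call with a gripper value outside its range is refused whole. The fingers move at their own pace and stop on an object; FORCE is the grip in N (left out, the last holds). Time passes only in rows, so rows that do not move let the fingers close. It gives the time, the measured TCP pose, the force, the opening and the grip force at its end, in the units of the state.
- monitor.observe(): the state, without advancing time (a new reading comes with each control period).
- optics.grab_frame(name): name is "scene" or "side" or "wrist"; returns a dict with "frame" (480x640x3 uint8, blue, green, red), "fovy" (degrees; the focal length in pixels is half the picture's height over the tangent of half this angle, whatever the lens; pixels are square), "cx", "cy" (the principal point, pixels), "k1" (the pictures are not rectified: a ray, as slopes to the right and down, at radius r is drawn at 1 + k1 r^2 times it, then the intrinsics apply), "R" (3x3) and "t" (3): a world point X has camera coordinates R X + t. Camera axes: x right, y down, z forward; pixel columns grow to the right and rows downward; lengths in m; the calibration is good to about 2 mm. A picture is of the moment at which its call begins. There is no depth.
- job_done(): hands the job in; it is judged then, once.
Trained networks look in the newest picture that a camera, given by its name, has taken for a name from the list of things; names that differ only in an ending like _2 or _b are one class to them, and where a whole thing is asked for, a point or a joint stands for the part that bears it (a point fixed in the world has none). Each returns a list of dicts, best first, with "p" (0 to 1); they miss things now and then, are a little off and sometimes report something else, mostly with a low value. They report only what shows in the picture. A call takes as long as a camera call. They do not tell look-alikes from the thing itself.
- optics.masks_of(name, camera): "region" (480x640 bool, what is visible of it) and "rect" ([left, top, width, height] in pixels, round what is visible of it).
The state is a dict: "clock": time; "qpos": joint angles; "qd": joint speeds; "joint_efforts": joint torques, N m; "position": TCP position; "tool_rot": TCP orientation; "force": force on the tool from outside, world axes, zero at the start; "moment": the same for the moment, N m; "grip_width": finger opening in m; "finger_force": force on a finger pad.
Only numpy, scipy, OpenCV 4.12 (cv2) and the standard library are available. Lean on these libraries where they do the work, as an engineer would, in place of code of your own. Each camera call takes 0.05 s, during which the arm holds its last target. There are 200 camera calls.

### The job

One knob-lidded topping tin was left out on the pastry bench; it is the same size as the two in the dark steel caddy. Nudge the tins in the caddy gently aside, without lifting them out or knocking them over, and set (do not drop) the loose one in with them, so that all three stand upright on the caddy's floor.

Things in the scene. Friction and masses are not known exactly. Their poses are not given: they have to be found in the camera images.
- tin: The loose tin: plain metal canister, 64 mm diameter, 54 mm high, with a dark band and a round black knob on its lid, 24 mm diameter and 30 mm high (84 mm overall); about 0.22 kg. It stands upright on the bench among other ware: a taller knobless shaker (58 mm diameter, 130 mm high) and a wider, flatter knobbed tin (96 mm diameter, 40 mm high, 70 mm with its knob), which are not wanted. Origin: centre of the underside, z up along the knob.
- caddy: Dark steel open caddy, fixed to the bench. Inside 90 mm (its x axis) by 236 mm (its y axis, the row of tins); floor 4 mm thick, walls 5 mm thick, wall tops 38 mm above the bench. Origin: centre of its underside, z up. It holds two tins with free space between and beside them, no single gap wide enough for a third until one is slid along the row. A tin slides on the floor under a few newtons when pushed low on its body (below the lid).
- tin_end: Tin in the caddy, same shape and size as the loose one, standing near the caddy's +y end (4 to 10 mm from that wall). Origin: centre of the underside, z up.
- tin_mid: Tin in the caddy, same shape and size, standing about halfway between the other tin and the caddy's -y end wall, with a gap of 42 to 59 mm on either side of it. Origin: centre of the underside, z up.
Mind the look-alikes: they are no part of the job. What is shaped like the tin but orange is not meant.

How it is judged:
At the end, for the whole second after the job is handed in: All three tins (the loose one and the two that were in the caddy) stand inside the caddy: undersides within 10 mm of the bench-level of its base (its floor is at 4 mm), within 18 mm of its centre line across and 92 mm of its centre along the row, tilted less than 8 degrees, and at rest (x of tin in the frame of caddy between -0.018 and 0.018 m and y of tin in the frame of caddy between -0.092 and 0.092 m and z of tin in the frame of caddy between -0.002 and 0.01 m and angle between each of tin, tin_end, tin_mid's own z axis and vertical below 0.14 rad and linear speed of each of tin, tin_end, tin_mid below 0.03 m/s and x of tin_end in the frame of caddy between -0.018 and 0.018 m and y of tin_end in the frame of caddy between -0.092 and 0.092 m and z of tin_end in the frame of caddy between -0.002 and 0.01 m and x of tin_mid in the frame of caddy between -0.018 and 0.018 m and y of tin_mid in the frame of caddy between -0.092 and 0.092 m and z of tin_mid in the frame of caddy between -0.002 and 0.01 m); the robot touches nothing.
It fails at once if a tin of the caddy is lifted more than 25 mm off its floor (z of any of tin_end, tin_mid in the frame of caddy above 0.029 m).
It fails at once if a tin of the caddy is knocked over (tilted more than 35 degrees) (angle between any of tin_end, tin_mid's own z axis and vertical above 0.61 rad).
It fails at once if a tin of the caddy is pushed hard: more than 40 N by the fingers or by the loose tin (contact force between any of tin_end, tin_mid and the fingers above 40 N or contact force between any of tin_end, tin_mid and tin above 40 N).
It fails at once if the loose tin is dropped into the caddy (falling faster than 0.75 m/s there, a drop of about 30 mm) (z of tin in the frame of caddy below 0.045 m and horizontal distance between tin and caddy below 0.11 m and linear speed of tin above 0.75 m/s).
It also fails if it takes over 48 s, if anything falls off the work surface, if the arm or the gripper's body presses on something with over 40 N, if the wrist force passes 120 N, or if a joint passes its speed limit or range.

## Working session

There is one attempt and no reset: what is moved stays moved. The work goes in short steps, Python scripts to look and compute and a shell command to move; the robot and the scene stay as the last step left them, time stands still between calls to the robot, and variables do not carry over. Pictures are saved under pics/ and viewed, at most 10 in all, crops included, and the job is handed in when it is done.

```bash
mkdir -p pics; cat > h.py <<'E'
import numpy as np, cv2, json
from workcell import monitor, optics
def grab(n):
    return optics.grab_frame(n)
def ray(f,u,v):
    F=240/np.tan(np.radians(f["fovy"])/2)
    d=np.array([(u-f["cx"])/F,(v-f["cy"])/F]); s=d.copy()
    for _ in range(20): s=d/(1+f["k1"]*(s@s))
    R=np.array(f["R"]);t=np.array(f["t"])
    return -R.T@t, R.T@np.array([s[0],s[1],1])
def onz(f,u,v,z):
    o,d=ray(f,u,v); return o+d*(z-o[2])/d[2]
def proj(f,X):
    F=240/np.tan(np.radians(f["fovy"])/2)
    c=np.array(f["R"])@np.array(X)+np.array(f["t"]); s=c[:2]/c[2]
    return s*(1+f["k1"]*(s@s))*F+[f["cx"],f["cy"]]
E
python3 - <<'E'
from h import *
s=monitor.observe(); print(s["position"],s["tool_rot"],s["clock"],s["grip_width"])
ims=[]
for c in ["scene","side","wrist"]:
    f=grab(c); cv2.imwrite(f"pics/{c}0.png",f["frame"])
    print(c,f["fovy"],f["k1"],-np.array(f["R"]).T@np.array(f["t"]))
    for n in ["tin","caddy"]:
        for m in optics.masks_of(n,c):
            ys,xs=np.nonzero(m["region"]); 
            print(n,round(m["p"],2),m["rect"],"bottom z0",onz(f,m["rect"][0]+m["rect"][2]/2,m["rect"][1]+m["rect"][3],0).round(3))
E
```

```text
[ 0.18743867 -0.59589822  0.23073162] [-3.14049934e+00  4.86241681e-05  3.04759490e-01] 0.0 0.0852900561542398
scene 45.322713360388214 0.03947474438344125 [ 1.16219353 -0.42015899  0.796535  ]
tin 0.88 [325.5, 261.1, 36.7, 47.4] bottom z0 [ 0.668 -0.05  -0.   ]
tin 0.69 [259.5, 262.9, 34.8, 53.0] bottom z0 [ 0.62  -0.156  0.   ]
tin 0.61 [202.4, 295.9, 39.9, 56.4] bottom z0 [ 0.636 -0.267  0.   ]
tin 0.48 [333.1, 192.7, 34.1, 43.7] bottom z0 [ 0.529  0.06  -0.   ]
caddy 0.58 [299.0, 178.7, 130.4, 84.5] bottom z0 [0.601 0.042 0.   ]
side 54.89847333741494 -0.033787129702676715 [0.22267814 0.34873638 0.64564017]
tin 0.93 [327.6, 156.0, 32.4, 49.0] bottom z0 [ 0.564 -0.109  0.   ]
tin 0.68 [353.7, 120.2, 33.3, 45.8] bottom z0 [ 0.588 -0.224  0.   ]
tin 0.65 [269.8, 167.8, 35.0, 50.8] bottom z0 [ 0.622 -0.017  0.   ]
caddy 0.93 [201.9, 224.2, 154.6, 154.7] bottom z0 [0.427 0.209 0.   ]
wrist 61.63924043581878 -0.07801892111519564 [ 0.25311687 -0.57610708  0.37365251]
```

View pics/scene0.png

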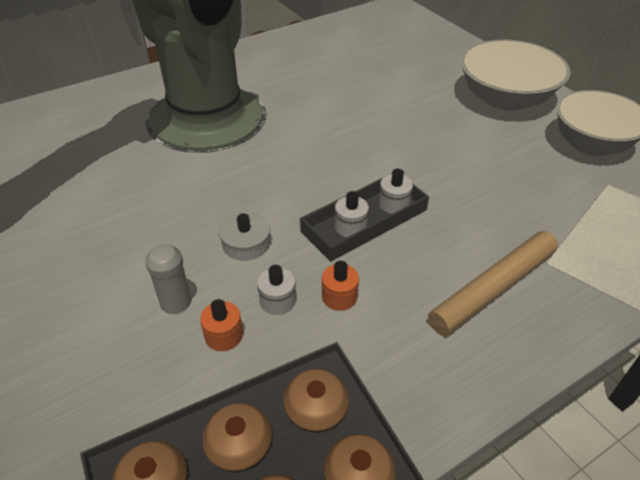

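View pics/side0.png

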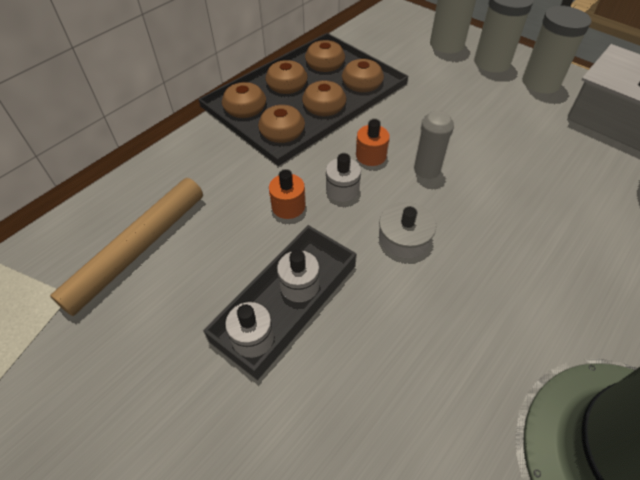

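The loose metal tin is at scene (277,289) / side (343,178), with orange look-alikes on both sides. The caddy is at scene (365,215) / side (280,300), and its tins' knobs are at scene (352,200) and (397,177).

```bash
python3 - <<'E'
from h import *
from scipy.optimize import minimize, least_squares
F={c:grab(c) for c in ["scene","side"]}
pts={"loose":[(276,268),(344,157)],"mid":[(352,196),(298,253)],"end":[(398,173),(247,310)]}
for k,(a,b) in pts.items():
    r=least_squares(lambda X:np.r_[proj(F["scene"],X)-a,proj(F["side"],X)-b],[.6,0,.084]); print(k,r.x.round(4),r.fun.round(1), onz(F["scene"],*a,.084).round(4),onz(F["side"],*b,.084).round(4))
M={}
for c in F:
    m=optics.masks_of("caddy",c)
    m=m[0]["region"].astype(np.uint8); M[c]=cv2.fillConvexPoly(np.zeros((480,640),np.uint8),cv2.convexHull(cv2.findNonZero(m)),1)
def corners(p):
    x,y,a=p;c,s=np.cos(a),np.sin(a)
    return [[x+c*u-s*v,y+s*u+c*v,z] for u in(-.05,.05) for v in(-.123,.123) for z in(0,.038)]
def cost(p,cs=("scene","side")):
    e=0
    for c in cs:
        q=np.array([proj(F[c],X) for X in corners(p)])
        h=cv2.fillConvexPoly(np.zeros((480,640),np.uint8),cv2.convexHull((q*16).round().astype(np.int32)),1,shift=4)
        e+=1-(h&M[c]).sum()/(h|M[c]).sum()
    return e
best=min((minimize(cost,[.52,.03,a],method="Nelder-Mead",options=dict(initial_simplex=[[.52,.03,a],[.56,.03,a],[.52,.07,a],[.52,.03,a+.3]])) for a in np.arange(-1.5,1.6,.4)),key=lambda r:r.fun)
print(best.x,best.fun,cost(best.x,("scene",)),cost(best.x,("side",)))
E
```

```text
loose [ 0.5899 -0.1368  0.084 ] [-0.3 -0.1 -0.4  0.1] [ 0.5904 -0.1364  0.084 ] [ 0.5896 -0.1375  0.084 ]
mid [0.5113 0.0708 0.0866] [-0.6 -0.1 -0.5  0.1] [0.5097 0.0734 0.084 ] [0.5122 0.069  0.084 ]
end [0.5017 0.1863 0.0848] [-1.  -0.  -0.7  0.1] [0.5021 0.1886 0.084 ] [0.5014 0.1853 0.084 ]
[0.50693467 0.11033713 0.0621842 ] 0.05471016187244815 0.042722780168978125 0.011987381703470024
```

```bash
cat > plan.py <<'E'
import sys
from h import *
from scipy.spatial.transform import Rotation as Ro
# usage: plan.py x y z yaw n : rows (rounded) from the current pose, tool down
g=[float(a) for a in sys.argv[1:5]]; n=int(sys.argv[5])
s=monitor.observe(); p=np.array(s["position"]); R=Ro.from_euler("xyz",s["tool_rot"])
G=Ro.from_euler("xyz",[np.pi,0,g[3]])
out=[]
for i in range(n):
    k=n-i
    d=R.inv().apply((np.array(g[:3])-p)/k)*100; w=(R.inv()*G).as_rotvec()/k
    d=d.round(1 if k>1 else 2); w=w.round(2 if k>1 else 3)
    out.append({a:float(v) for a,v in zip(["dx","dy","dz","wx","wy","wz"],[*d,*w]) if v})
    p=p+R.apply(d/100); R=R*Ro.from_rotvec(w)
print(s["clock"],p.round(4)); print(json.dumps(out))
E
python3 plan.py .513 .016 .23 1.633 16
```

```text
0.65 [0.513 0.016 0.23 ]
[{"dx": 3.1, "dy": -3.0, "wz": -0.08}, {"dx": 3.3, "dy": -2.8, "wz": -0.08}, {"dx": 3.5, "dy": -2.5, "wz": -0.08}, {"dx": 3.7, "dy": -2.2, "wz": -0.08}, {"dx": 3.9, "dy": -1.9, "wz": -0.08}, {"dx": 4.0, "dy": -1.6, "wz": -0.08}, {"dx": 4.2, "dy": -1.3, "wz": -0.08}, {"dx": 4.2, "dy": -0.9, "wz": -0.09}, {"dx": 4.3, "dy": -0.6, "wz": -0.08}, {"dx": 4.3, "dy": -0.2, "wz": -0.09}, {"dx": 4.3, "dy": 0.2, "wz": -0.08}, {"dx": 4.3, "dy": 0.5, "wz": -0.09}, {"dx": 4.3, "dy": 0.9, "wz": -0.08}, {"dx": 4.2, "dy": 1.3, "wz": -0.09}, {"dx": 4.0, "dy": 1.6, "dz": 0.1, "wz": -0.08}, {"dx": 3.89, "dy": 1.99, "dz": 0.03, "wz": -0.088}]
```

```bash
python3 -m handwheel '[{"dx": 3.1, "dy": -3.0, "wz": -0.08,"claw":0}, {"dx": 3.3, "dy": -2.8, "wz": -0.08,"claw":0}, {"dx": 3.5, "dy": -2.5, "wz": -0.08,"claw":0}, {"dx": 3.7, "dy": -2.2, "wz": -0.08,"claw":0}, {"dx": 3.9, "dy": -1.9, "wz": -0.08,"claw":0}, {"dx": 4.0, "dy": -1.6, "wz": -0.08,"claw":0}, {"dx": 4.2, "dy": -1.3, "wz": -0.08,"claw":0}, {"dx": 4.2, "dy": -0.9, "wz": -0.09,"claw":0}]' 40
python3 -m handwheel '[{"dx": 4.3, "dy": -0.6, "wz": -0.08}, {"dx": 4.3, "dy": -0.2, "wz": -0.09}, {"dx": 4.3, "dy": 0.2, "wz": -0.08}, {"dx": 4.3, "dy": 0.5, "wz": -0.09}, {"dx": 4.3, "dy": 0.9, "wz": -0.08}, {"dx": 4.2, "dy": 1.3, "wz": -0.09}, {"dx": 4.0, "dy": 1.6, "wz": -0.08}, {"dx": 3.9, "dy": 2.0, "wz": -0.09}]'
python3 plan.py .513 .0157 .12 1.633 4
python3 - <<'E'
from h import *
f=grab("wrist"); im=f["frame"].copy()
cv2.imwrite("pics/w1.png",im)
for m in optics.masks_of("tin","wrist")+optics.masks_of("caddy","wrist"): print(round(m["p"],2),m["rect"])
c,s=np.cos(.0622),np.sin(.0622)
for v in(-.118,-.039,.076): print(v,[proj(f,[.5069-s*v,.1103+c*v,z]).round(0) for z in(.038,.088)])
E
```

```text
0.65 [0.5129 0.0157 0.12  ]
[{"dx": 12.4, "dy": -12.2, "dz": 2.8, "wz": -0.33}, {"dx": 15.6, "dy": -7.5, "dz": 2.8, "wz": -0.33}, {"dx": 17.2, "dy": -2.0, "dz": 2.8, "wz": -0.33}, {"dx": 16.89, "dy": 3.64, "dz": 2.73, "wz": -0.338}]
-0.118 [array([168.,  72.]), array([740., 670.])]
-0.039 [array([377., 289.]), array([1389., 1221.])]
0.076 [array([945., 752.]), array([3034., 2422.])]schema error: expected keys dx, dy, dz, wx, wy, wz, claw
schema error: expected keys dx, dy, dz, wx, wy, wz, claw
```

View pics/w1.png

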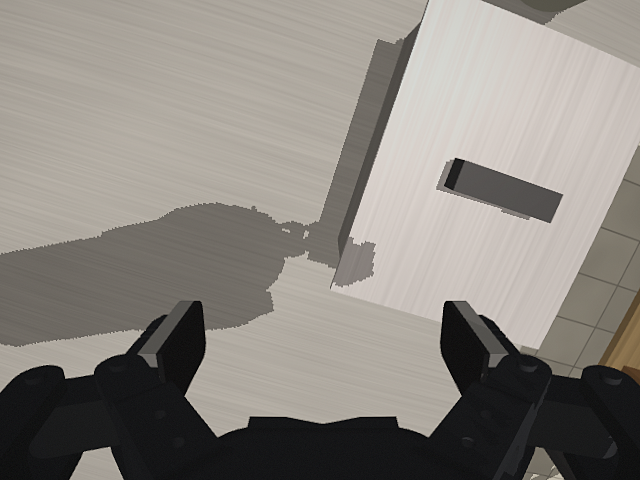

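The rows need every key, so the arm hasn't moved. The picture is the start view, with a box at (470,180). I'll resend them in full.

```bash
sed -i 's/ if v})/})/; s/^    out.append({/    out.append({/' plan.py
python3 -m handwheel '[{"dx":3.1,"dy":-3.0,"dz":0,"wx":0,"wy":0,"wz":-0.08,"claw":0},{"dx":3.3,"dy":-2.8,"dz":0,"wx":0,"wy":0,"wz":-0.08,"claw":0},{"dx":3.5,"dy":-2.5,"dz":0,"wx":0,"wy":0,"wz":-0.08,"claw":0},{"dx":3.7,"dy":-2.2,"dz":0,"wx":0,"wy":0,"wz":-0.08,"claw":0},{"dx":3.9,"dy":-1.9,"dz":0,"wx":0,"wy":0,"wz":-0.08,"claw":0},{"dx":4.0,"dy":-1.6,"dz":0,"wx":0,"wy":0,"wz":-0.08,"claw":0},{"dx":4.2,"dy":-1.3,"dz":0,"wx":0,"wy":0,"wz":-0.08,"claw":0},{"dx":4.2,"dy":-0.9,"dz":0,"wx":0,"wy":0,"wz":-0.09,"claw":0}]' 40
python3 -m handwheel '[{"dx":4.3,"dy":-0.6,"dz":0,"wx":0,"wy":0,"wz":-0.08,"claw":0},{"dx":4.3,"dy":-0.2,"dz":0,"wx":0,"wy":0,"wz":-0.09,"claw":0},{"dx":4.3,"dy":0.2,"dz":0,"wx":0,"wy":0,"wz":-0.08,"claw":0},{"dx":4.3,"dy":0.5,"dz":0,"wx":0,"wy":0,"wz":-0.09,"claw":0},{"dx":4.3,"dy":0.9,"dz":0,"wx":0,"wy":0,"wz":-0.08,"claw":0},{"dx":4.2,"dy":1.3,"dz":0,"wx":0,"wy":0,"wz":-0.09,"claw":0},{"dx":4.0,"dy":1.6,"dz":0,"wx":0,"wy":0,"wz":-0.08,"claw":0},{"dx":3.9,"dy":2.0,"dz":0,"wx":0,"wy":0,"wz":-0.09,"claw":0}]'
python3 - <<'E'
from h import *
f=grab("wrist"); im=f["frame"].copy()
c,s=np.cos(.0622),np.sin(.0622)
for v in(-.123,-.118,-.039,.076):
    q=[proj(f,[.5069-s*v,.1103+c*v,z]).round(0) for z in(.038,.088)]; print(v,q)
    for a in q: cv2.circle(im,tuple(int(t) for t in a),3,(0,0,255),-1)
cv2.imwrite("pics/w2.png",im)
for m in optics.masks_of("tin","wrist")+optics.masks_of("caddy","wrist"): print(round(m["p"],2),m["rect"])
E
python3 plan.py .513 .0157 .12 1.633 4
```

```text
clock: 1.8
position: [0.3506, -0.2897, 0.2315]
tool_rot: [3.141, 0.0, 0.957]
force: [0.6, 0.1, 0.1]
grip_width: -0.0002
finger_force: 0.0
clock: 2.8
position: [0.5137, 0.0172, 0.2315]
tool_rot: [3.141, 0.0, 1.637]
force: [0.8, 0.7, -0.2]
grip_width: 0.0003
finger_force: 0.0
-0.123 [array([321., 240.]), array([321., 259.])]
-0.118 [array([321., 234.]), array([321., 252.])]
-0.039 [array([322., 141.]), array([322., 144.])]
0.076 [array([322., -12.]), array([322., -37.])]
0.94 [415.2, 238.6, 83.0, 80.0]
0.92 [369.3, 323.1, 41.8, 30.5]
0.92 [258.6, 0.7, 132.2, 242.1]
2.95 [0.513  0.0157 0.12  ]
[{"dx": -0.1, "dy": -0.0, "dz": 2.8, "wx": 0.0, "wy": -0.0, "wz": 0.0}, {"dx": -0.0, "dy": -0.0, "dz": 2.8, "wx": 0.0, "wy": -0.0, "wz": 0.0}, {"dx": -0.1, "dy": -0.0, "dz": 2.8, "wx": 0.0, "wy": -0.0, "wz": 0.0}, {"dx": -0.04, "dy": -0.08, "dz": 2.72, "wx": 0.0, "wy": -0.001, "wz": 0.005}]
```

View pics/w2.png

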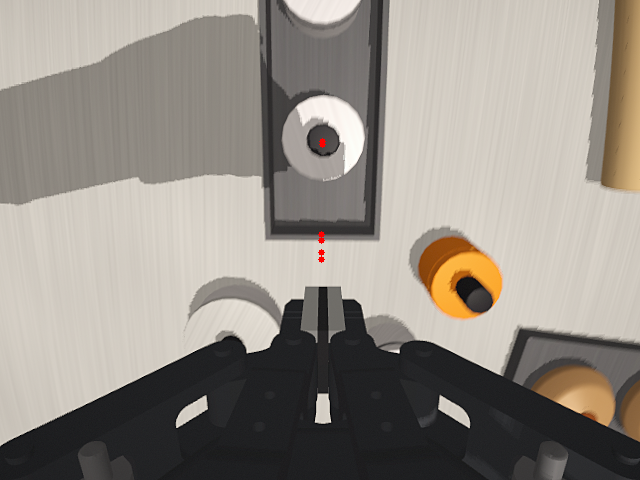

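The wrist view confirms the caddy pose: the near rim is at row 238 (predicted 240) and the mid knob at (322,138). The yaw is aligned too. I'll descend into the gap with the fingers shut.

```bash
python3 -m handwheel '[{"dx":0,"dy":-0.1,"dz":4,"wx":0,"wy":0,"wz":0,"claw":0},{"dx":0,"dy":0,"dz":4,"wx":0,"wy":0,"wz":0,"claw":0},{"dx":0,"dy":0,"dz":4,"wx":0,"wy":0,"wz":0,"claw":0},{"dx":0,"dy":0,"dz":3,"wx":0,"wy":0,"wz":0,"claw":0},{"dx":0,"dy":0,"dz":2.5,"wx":0,"wy":0,"wz":0,"claw":0},{"dx":0,"dy":0,"dz":2,"wx":0,"wy":0,"wz":0,"claw":0},{"dx":0,"dy":0,"dz":1,"wx":0,"wy":0,"wz":0,"claw":0},{"dx":0,"dy":0,"dz":0,"wx":0,"wy":0,"wz":0,"claw":0}]'
```

```text
clock: 3.95
position: [0.5119, 0.0155, 0.0262]
tool_rot: [-3.141, 0.0, 1.634]
force: [0.5, -0.1, -0.7]
grip_width: -0.0001
finger_force: 0.0
```

```bash
python3 -m handwheel '[{"dx":0.6,"dy":0,"dz":0,"wx":0,"wy":0,"wz":0,"claw":0},{"dx":0.4,"dy":0,"dz":0,"wx":0,"wy":0,"wz":0,"claw":0},{"dx":0.4,"dy":0,"dz":0,"wx":0,"wy":0,"wz":0,"claw":0},{"dx":0.4,"dy":0,"dz":0,"wx":0,"wy":0,"wz":0,"claw":0},{"dx":0.5,"dy":0,"dz":0,"wx":0,"wy":0,"wz":0,"claw":0},{"dx":0.5,"dy":0,"dz":0,"wx":0,"wy":0,"wz":0,"claw":0},{"dx":0.5,"dy":0,"dz":0,"wx":0,"wy":0,"wz":0,"claw":0},{"dx":0.5,"dy":0,"dz":0,"wx":0,"wy":0,"wz":0,"claw":0}]'
python3 -m handwheel '[{"dx":0.5,"dy":0,"dz":0,"wx":0,"wy":0,"wz":0,"claw":0},{"dx":0.5,"dy":0,"dz":0,"wx":0,"wy":0,"wz":0,"claw":0},{"dx":0.4,"dy":0,"dz":0,"wx":0,"wy":0,"wz":0,"claw":0},{"dx":0.4,"dy":0,"dz":0,"wx":0,"wy":0,"wz":0,"claw":0},{"dx":0.4,"dy":0,"dz":0,"wx":0,"wy":0,"wz":0,"claw":0},{"dx":0,"dy":0,"dz":0,"wx":0,"wy":0,"wz":0,"claw":0}]'
python3 - <<'E'
from h import *
f=grab("side"); cv2.imwrite("pics/s1.png",f["frame"][150:420,150:500])
E
```

```text
clock: 4.95
position: [0.5097, 0.0542, 0.0263]
tool_rot: [-3.142, 0.0, 1.635]
force: [-0.2, -1.9, 2.0]
grip_width: 0.0004
finger_force: 1.1
clock: 5.7
position: [0.5083, 0.0764, 0.0263]
tool_rot: [3.142, -0.0, 1.635]
force: [0.2, -0.6, 1.5]
grip_width: 0.0002
finger_force: 0.0
```

View pics/s1.png

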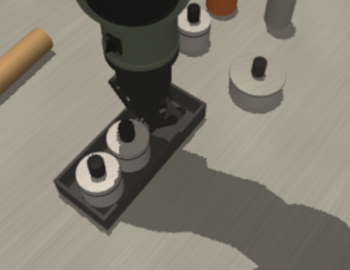

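The two caddy tins now stand nearly touching at the +y end, with a clear space left on the -y side. Next I'll back off, rise and head for the loose tin.

```bash
python3 -m handwheel '[{"dx":-1,"dy":0,"dz":0,"wx":0,"wy":0,"wz":0,"claw":0},{"dx":-0.5,"dy":0,"dz":-2,"wx":0,"wy":0,"wz":0,"claw":0},{"dx":0,"dy":0,"dz":-5,"wx":0,"wy":0,"wz":0,"claw":0},{"dx":0,"dy":0,"dz":-5,"wx":0,"wy":0,"wz":0,"claw":0},{"dx":-2,"dy":0,"dz":-5,"wx":0,"wy":0,"wz":0,"claw":0}]'
python3 - <<'E'
from h import *
f=grab("scene"); print("shaker",onz(f,175,310,0),"or",onz(f,340,264,.084),onz(f,219,302,.084))
E
python3 plan.py .575 -.18 .2 1.633 5
```

```text
clock: 6.38
position: [0.5103, 0.041, 0.198]
tool_rot: [3.142, -0.001, 1.636]
force: [0.7, -1.1, 0.9]
grip_width: -0.0006
finger_force: 0.0
shaker [ 0.51369858 -0.29779588  0.        ] or [ 0.64005296 -0.04199503  0.084     ] [ 0.60443284 -0.2468875   0.084     ]
6.425 [ 0.575 -0.18   0.2  ]
[{"dx": -4.4, "dy": 1.0, "dz": 0.1, "wx": 0.0, "wy": 0.0, "wz": 0.0}, {"dx": -4.4, "dy": 1.0, "dz": 0.1, "wx": 0.0, "wy": 0.0, "wz": 0.0}, {"dx": -4.5, "dy": 1.0, "dz": 0.1, "wx": 0.0, "wy": 0.0, "wz": 0.0}, {"dx": -4.4, "dy": 0.9, "dz": 0.0, "wx": 0.0, "wy": 0.0, "wz": 0.0}, {"dx": -4.45, "dy": 0.97, "dz": 0.1, "wx": 0.006, "wy": 0.001, "wz": 0.0}]
```

```bash
python3 -m handwheel '[{"dx":-4.6,"dy":1.2,"dz":0,"wx":0,"wy":0,"wz":0,"claw":55},{"dx":-4.6,"dy":1.2,"dz":0,"wx":0,"wy":0,"wz":0,"claw":55},{"dx":-4.6,"dy":1.2,"dz":0,"wx":0,"wy":0,"wz":0,"claw":55},{"dx":-4.6,"dy":1.2,"dz":0,"wx":0,"wy":0,"wz":0,"claw":55},{"dx":-4.6,"dy":1.2,"dz":0,"wx":0,"wy":0,"wz":0,"claw":55},{"dx":0,"dy":0,"dz":0,"wx":0,"wy":0,"wz":0,"claw":55}]'
python3 - <<'E'
from h import *
f=grab("wrist"); im=f["frame"].copy()
q=proj(f,[.5899,-.1368,.084]); print(q); cv2.circle(im,tuple(int(t) for t in q),3,(0,0,255),-1)
cv2.imwrite("pics/w3.png",im)
E
python3 plan.py .5899 -.1368 .1 1.633 4
```

```text
clock: 7.18
position: [0.5847, -0.1896, 0.1955]
tool_rot: [-3.141, 0.001, 1.629]
force: [-0.3, 0.9, -0.5]
grip_width: 0.047
finger_force: 0.0
[336.32222273 149.78777062]
7.225 [ 0.5899 -0.1368  0.1   ]
[{"dx": 1.2, "dy": 0.2, "dz": 2.4, "wx": -0.0, "wy": -0.0, "wz": -0.0}, {"dx": 1.3, "dy": 0.2, "dz": 2.4, "wx": -0.0, "wy": -0.0, "wz": -0.0}, {"dx": 1.2, "dy": 0.2, "dz": 2.4, "wx": -0.0, "wy": -0.0, "wz": -0.0}, {"dx": 1.28, "dy": 0.25, "dz": 2.36, "wx": -0.001, "wy": -0.0, "wz": -0.001}]
```

View pics/w3.png

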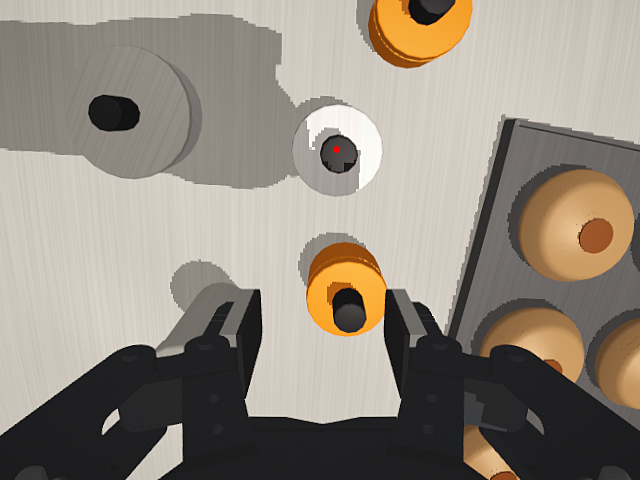

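The silver tin's knob is at (339,152), about 1.5 mm from my estimate, and the tin is free on all sides. I'll move over it and descend.

```bash
python3 -m handwheel '[{"dx":2.5,"dy":0.5,"dz":0,"wx":0,"wy":0,"wz":0,"claw":55},{"dx":2.6,"dy":0.5,"dz":3,"wx":0,"wy":0,"wz":0,"claw":55},{"dx":0,"dy":0,"dz":4,"wx":0,"wy":0,"wz":0,"claw":55},{"dx":0,"dy":0,"dz":4,"wx":0,"wy":0,"wz":0,"claw":55},{"dx":0,"dy":0,"dz":2,"wx":0,"wy":0,"wz":0,"claw":55},{"dx":0,"dy":0,"dz":0.8,"wx":0,"wy":0,"wz":0,"claw":55},{"dx":0,"dy":0,"dz":0,"wx":0,"wy":0,"wz":0,"claw":55}]' 50
```

```text
clock: 8.1
position: [0.5921, -0.1332, 0.0589]
tool_rot: [3.141, 0.0, 1.635]
force: [-0.0, 0.9, 0.5]
grip_width: 0.0469
finger_force: 0.0
```

```bash
python3 -m handwheel '[{"dx":-0.4,"dy":-0.1,"dz":0.2,"wx":0,"wy":0,"wz":0,"claw":55},{"dx":0,"dy":0,"dz":0,"wx":0,"wy":0,"wz":0,"claw":0},{"dx":0,"dy":0,"dz":0,"wx":0,"wy":0,"wz":0,"claw":0},{"dx":0,"dy":0,"dz":0,"wx":0,"wy":0,"wz":0,"claw":0},{"dx":0,"dy":0,"dz":0,"wx":0,"wy":0,"wz":0,"claw":0}]' 50
python3 - <<'E'
from h import *
f=grab("wrist"); cv2.imwrite("pics/w4.png",f["frame"][150:])
E
```

```text
clock: 8.72
position: [0.5915, -0.1377, 0.057]
tool_rot: [3.141, 0.001, 1.635]
force: [-0.7, -1.9, 6.2]
grip_width: 0.0224
finger_force: 48.7
```

View pics/w4.png

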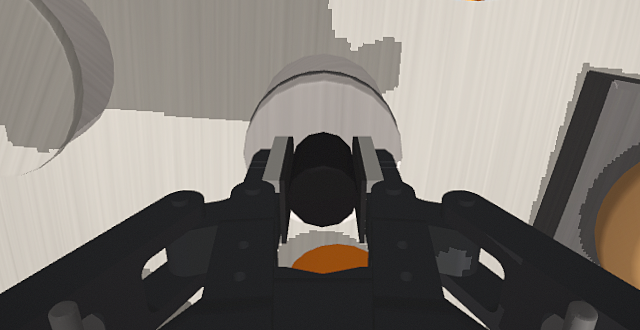

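The knob is held centrally between the pads at 48.7 N. Now I'll lift.

```bash
python3 -m handwheel '[{"dx":0,"dy":0,"dz":-1,"wx":0,"wy":0,"wz":0,"claw":0},{"dx":0,"dy":0,"dz":-3,"wx":0,"wy":0,"wz":0,"claw":0},{"dx":0,"dy":0,"dz":-4,"wx":0,"wy":0,"wz":0,"claw":0},{"dx":0,"dy":0,"dz":-4,"wx":0,"wy":0,"wz":0,"claw":0},{"dx":0,"dy":0,"dz":-2,"wx":0,"wy":0,"wz":0,"claw":0}]' 60
python3 plan.py .5114 .0399 .19 1.633 6
```

```text
clock: 9.4
position: [0.5915, -0.1371, 0.199]
tool_rot: [3.139, 0.0, 1.635]
force: [-0.1, -0.6, -2.7]
grip_width: 0.0225
finger_force: 59.2
9.4 [0.5114 0.0399 0.19  ]
[{"dx": 3.0, "dy": -1.1, "dz": 0.1, "wx": 0.0, "wy": 0.0, "wz": 0.0}, {"dx": 3.0, "dy": -1.2, "dz": 0.2, "wx": 0.0, "wy": 0.0, "wz": 0.0}, {"dx": 3.0, "dy": -1.1, "dz": 0.1, "wx": 0.0, "wy": 0.0, "wz": 0.0}, {"dx": 3.1, "dy": -1.2, "dz": 0.2, "wx": 0.0, "wy": 0.0, "wz": 0.0}, {"dx": 3.0, "dy": -1.1, "dz": 0.1, "wx": 0.0, "wy": 0.0, "wz": 0.0}, {"dx": 3.08, "dy": -1.16, "dz": 0.18, "wx": 0.002, "wy": 0.0, "wz": 0.002}]
```

```bash
python3 -m handwheel '[{"dx":2.0,"dy":-0.8,"dz":0.1,"wx":0,"wy":0,"wz":0,"claw":0},{"dx":3.0,"dy":-1.2,"dz":0.2,"wx":0,"wy":0,"wz":0,"claw":0},{"dx":3.0,"dy":-1.1,"dz":0.1,"wx":0,"wy":0,"wz":0,"claw":0},{"dx":3.1,"dy":-1.2,"dz":0.2,"wx":0,"wy":0,"wz":0,"claw":0},{"dx":3.0,"dy":-1.1,"dz":0.1,"wx":0,"wy":0,"wz":0,"claw":0},{"dx":2.5,"dy":-0.9,"dz":0.1,"wx":0,"wy":0,"wz":0,"claw":0},{"dx":1.6,"dy":-0.6,"dz":0.1,"wx":0,"wy":0,"wz":0,"claw":0},{"dx":0,"dy":0,"dz":0,"wx":0,"wy":0,"wz":0,"claw":0}]'
python3 - <<'E'
from h import *
a=grab("scene");b=grab("side"); w=grab("wrist")
cv2.imwrite("pics/c5.png",np.hstack([cv2.resize(a["frame"][90:290,240:440],(400,400)),cv2.resize(b["frame"][150:400,180:430],(400,400))]))
c,s=np.cos(.0622),np.sin(.0622)
for n,f in(("scene",a),("side",b)):
  for m in optics.masks_of("tin",n): print(n,round(m["p"],2),m["rect"])
  print([proj(f,[.507-s*v,.1103+c*v,.088]).round(0) for v in (.009,.076)])
E
python3 plan.py .5114 .0399 .19 1.633 1
```

```text
clock: 10.4
position: [0.51, 0.041, 0.1872]
tool_rot: [-3.141, -0.0, 1.637]
force: [-0.2, -0.7, -3.2]
grip_width: 0.0224
finger_force: 59.3
scene 0.77 [200.0, 297.2, 42.2, 56.0]
scene 0.67 [322.3, 257.6, 39.3, 52.5]
scene 0.66 [323.0, 142.3, 33.4, 53.1]
[array([371., 185.]), array([397., 172.])]
side 0.89 [272.9, 167.2, 19.1, 50.4]
side 0.76 [285.7, 180.6, 47.7, 61.0]
side 0.72 [356.9, 120.9, 31.1, 46.3]
[array([277., 275.]), array([246., 309.])]
10.65 [0.5115 0.0399 0.19  ]
[{"dx": 0.07, "dy": 0.07, "dz": -0.28, "wx": -0.0, "wy": 0.0, "wz": 0.001}]
```

View pics/c5.png

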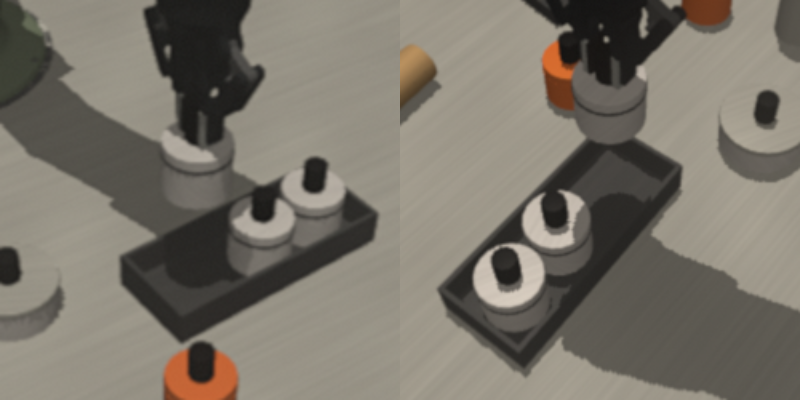

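```bash
python3 - <<'E'
from h import *
p=np.array([.510,.041]); zb=.1872-.057
a=grab("scene");b=grab("side")
t=np.linspace(0,2*np.pi,60)
for n,f in(("scene",a),("side",b)):
    q=np.array([proj(f,[p[0]+.032*np.cos(k),p[1]+.032*np.sin(k),zb+z]) for k in t for z in(0,.054)])
    print(n,q.min(0),q.max(0))
    q2=np.array([proj(f,[p[0],p[1]+.005,zb]),proj(f,[p[0]+.005,p[1],zb])])-proj(f,[p[0],p[1],zb]); print(q2)
E
```

```text
scene [320.63034691 147.81592554] [357.77223838 194.79098234]
[[ 2.3016245  -0.96009983]
 [ 1.55830795  1.51782859]]
side [285.77723422 180.53851432] [333.37088735 240.80649643]
[[-2.29612542  2.0714061 ]
 [-2.6081705  -1.7282669 ]]
```

The held tin hangs upright and matches the model in both views: side x 285.7–333.4 (predicted 285.8–333.4), scene x 320–357. The two caddy tins are upright, touching at the +y end. I'll lower it in.

```bash
python3 -m handwheel '[{"dx":-0.1,"dy":0.15,"dz":3,"wx":0,"wy":0,"wz":0,"claw":0},{"dx":0,"dy":0,"dz":3,"wx":0,"wy":0,"wz":0,"claw":0},{"dx":0,"dy":0,"dz":3,"wx":0,"wy":0,"wz":0,"claw":0},{"dx":0,"dy":0,"dz":2,"wx":0,"wy":0,"wz":0,"claw":0},{"dx":0,"dy":0,"dz":0.8,"wx":0,"wy":0,"wz":0,"claw":0},{"dx":0,"dy":0,"dz":0.3,"wx":0,"wy":0,"wz":0,"claw":0},{"dx":0,"dy":0,"dz":0,"wx":0,"wy":0,"wz":0,"claw":0}]'
```

```text
clock: 11.62
position: [0.5125, 0.039, 0.0668]
tool_rot: [3.141, -0.0, 1.635]
force: [-1.0, -0.3, -2.0]
grip_width: 0.022
finger_force: 59.3
```

```bash
python3 -m handwheel '[{"dx":0,"dy":0,"dz":0.3,"wx":0,"wy":0,"wz":0,"claw":0},{"dx":0,"dy":0,"dz":0.2,"wx":0,"wy":0,"wz":0,"claw":0},{"dx":0,"dy":0,"dz":0.05,"wx":0,"wy":0,"wz":0,"claw":0},{"dx":0,"dy":0,"dz":0,"wx":0,"wy":0,"wz":0,"claw":0}]'
```

```text
clock: 12.12
position: [0.5123, 0.039, 0.061]
tool_rot: [3.141, 0.0, 1.635]
force: [-0.2, -1.0, 2.2]
grip_width: 0.022
finger_force: 59.8
```

The wrist force went from -2 N to +2 N, so the tin is on the floor. I'll release and rise.

```bash
python3 -m handwheel '[{"dx":0,"dy":0,"dz":0,"wx":0,"wy":0,"wz":0,"claw":50},{"dx":0,"dy":0,"dz":0,"wx":0,"wy":0,"wz":0,"claw":50},{"dx":0,"dy":0,"dz":0,"wx":0,"wy":0,"wz":0,"claw":50},{"dx":0,"dy":0,"dz":-1,"wx":0,"wy":0,"wz":0,"claw":50},{"dx":0,"dy":0,"dz":-3,"wx":0,"wy":0,"wz":0,"claw":50},{"dx":0,"dy":0,"dz":-4,"wx":0,"wy":0,"wz":0,"claw":50},{"dx":-2,"dy":0,"dz":-5,"wx":0,"wy":0,"wz":0,"claw":50},{"dx":-5,"dy":0,"dz":-3,"wx":0,"wy":0,"wz":0,"claw":50}]'
python3 -m handwheel '[{"dx":-5,"dy":0,"dz":0,"wx":0,"wy":0,"wz":0,"claw":50},{"dx":-3,"dy":0,"dz":0,"wx":0,"wy":0,"wz":0,"claw":50},{"dx":0,"dy":0,"dz":0,"wx":0,"wy":0,"wz":0,"claw":50}]'
python3 - <<'E'
from h import *
a=grab("scene");b=grab("side")
cv2.imwrite("pics/c6.png",np.hstack([cv2.resize(a["frame"][90:290,240:440],(400,400)),cv2.resize(b["frame"][150:400,180:430],(400,400))]))
c,s=np.cos(.0622),np.sin(.0622)
for n,f in(("scene",a),("side",b)):
  print(n,[proj(f,[.507-s*v,.1103+c*v,.088]).round(0) for v in (-.07,.009,.076)])
E
```

```text
clock: 13.12
position: [0.5172, -0.0296, 0.224]
tool_rot: [3.139, -0.001, 1.639]
force: [1.2, -1.2, 0.2]
grip_width: 0.0429
finger_force: 0.0
clock: 13.5
position: [0.5215, -0.1129, 0.2213]
tool_rot: [3.141, 0.001, 1.631]
force: [0.5, 0.7, 0.6]
grip_width: 0.0425
finger_force: 0.0
scene [array([338., 201.]), array([371., 185.]), array([397., 172.])]
side [array([311., 240.]), array([277., 275.]), array([246., 309.])]
```

View pics/c6.png

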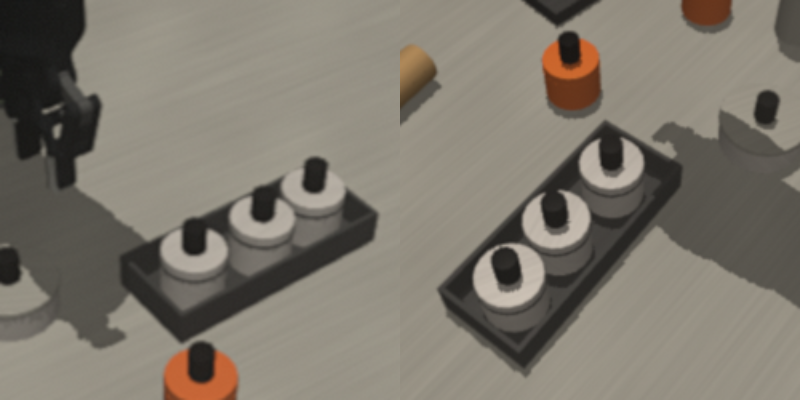

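The picture shows all three tins upright in the caddy. Their knobs in the scene crop are at (193,222), (263,190) and (315,160), as predicted, and the gripper is clear.

```bash
python3 -c "
from workcell import job_done
print(job_done())"
```

```text
the job is handed in; nothing more can be done
None
```

The loose tin is set down in the caddy beside the other two, all three standing upright with the gripper clear; I handed the job in at about 13.6 s, and no verdict came back.

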